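# Peel a sorting tray off its sticky stack

### The arm

A 6-joint arm with a two-finger parallel gripper is mounted at the origin on a cart in front of the work surface, level with it; the furniture and walls round the work are solid. World frame = base frame: x ahead of the robot, y to its left, z up, the work surface at z = 0. Lengths are in mm, angles in rad, forces in N, time in s.
With the tool pointing down it reaches from about 425 to 1125 mm from the base axis. Payload 14.9 kg.
Tool frame: the origin (TCP) lies midway between the tips of the shut fingers; the grasp point (between the pads) lies r.grasp_offset behind it (r.grasp_offset is the distance from the TCP to the grasp point, in mm); z points along the fingers, y is the direction in which the jaws open and shut (so a half turn about z gives the same grasp; the last joint's range is limited). The gripper opens to 91 mm and grips with 3 to 60 N. Pads are 32 mm wide; open, the fingers measure 118 mm over their backs; the gripper's body (76 mm by 178 mm) begins 60 mm behind the grasp point.
Start: joints at [1.228, 0.379, 1.734, -0, 1.028, -0.033], TCP at [213.415, 666.687, 213.932] pointing down, gripper open.
Joint ranges: [-2.77, 2.77], [-0.74, 2.19], [0, 2.66], [-1.06, 4.2], [0.31, 2.87], [-3.08, 3.08]. Speed limits (rad/s): [1.89, 1.89, 2.39, 3.14, 3.14, 3.14].

### API

Orientations are given as a rotation vector (axis times angle).
In Python, from workcell import r gives the robot as it stands. The module is installed in compiled form; this text tells all that it offers.
- The arm moves only by the tool drive_tool, never from a script. Its argument "steps" is a list of rows, each an object of numbers: "dx", "dy", "dz": the shift along the world's x, y, z in m; "rx", "ry", "rz": the turn, a rotation vector about the world's x, y, z in rad; "claw": the opening in per cent of the stroke, from 0 (shut) to 100 (fully open). A call has exactly 5 rows; each row is the pose to reach, as a shift and turn from the pose commanded when the call began; what a row does not reach only later rows make up. A row lasts 1/12 s, in which the tool goes at most 41.7 mm and 7.16 degrees, less where a joint would pass 70% of its speed; a pose out of reach is approached as far as the arm can. A call with a gripper value outside its range is refused whole. The fingers move at their own pace and stop on an object; "newtons" is the grip in N (left out, the last holds). Time passes only in rows, so rows that repeat a pose let the fingers close, or fill a call up. It gives the time, the measured TCP pose, the force and the opening at its end, in the units of the state.
- r.observe(): the state, without advancing time (a new reading comes with each control period).
- r.camera(name): name is "scene" or "top" or "wrist"; returns a dict with "frame" (420x560x3 uint8, red, green, blue), "fov_y" (degrees; the focal length in pixels is half the picture's height over the tangent of half this angle, whatever the lens; pixels are square), "cx", "cy" (the principal point, pixels), "origin" and "orientation" of the camera in the world; the wrist camera has in their place "T_tool_cam" (4x4, takes a point from camera to tool coordinates, whose origin is the TCP and whose axes are the flange's). Camera axes: x right, y up, looking along -z (the intrinsics and any distortion apply to the point x, -y, -z); pixel columns grow to the right and rows downward; lengths in mm; the calibration is good to about 2 mm. A picture is of the moment at which its call begins: read the wrist's pose just before it. There is no depth.
- r.hand_in(): hands the job in, once; it reports no verdict.
The state is a dict: "clock": time; "joint_pos": joint angles; "qd": joint speeds; "joint_efforts": joint torques, N m; "ee_pos": TCP position; "tool_rot": TCP orientation; "wrist_force": force on the tool from outside, world axes, zero at the start; "torque": the same for the moment, N m; "opening": finger opening in mm.
Only numpy, scipy, OpenCV 4.12 (cv2) and the standard library are available. Lean on these libraries where they do the work, as an engineer would, in place of code of your own. Each camera call takes 0.05 s, during which the arm holds its last target. There are 200 camera calls.

### The job

Take the top tray off the stack of clingy white sorting trays by peeling it: lift it by the upright fin at its own corner so that this corner comes up clearly while the opposite corner is still resting on the stack, and only when it has come unstuck take it away, leaving the rest of the stack standing where it was. Then hold the tray out for filling, roughly level and still, over the middle of the enamel tray and about 15 cm above the bench, and finish while still holding it there; do not set it down, and leave the enamel tray, the cork, the dropper bottle and the petri dish as they are.

Things in the scene. Friction and masses are not known exactly. Their poses are not given: they have to be found in the camera images.
- top_tray: Topmost of three nested square trays of formed white plastic: 110 x 110 mm over the lip, 26 mm high, about 90 g. Origin: middle of its underside, 25 mm above the bench at the start; z up; x along the square's diagonal towards the corner that carries its lifting fin. Its turned-down lip rests on the lip of the tray below. It clings to the stack (see the middle and the stack).
- tray_fin (a point): Grip point: centre of the top tray's upright fin, a plate 8 mm thick (y), 28 mm long (x) and 20 mm high, 94 mm from the tray's middle along +x, 55 mm above the bench at the start; its top is 14 mm above the lip. Free space beside and below it. The two trays below have such fins at the two neighbouring corners, 8.5 and 17 mm lower: leave those. Axes as the top tray.
- tray_far_corner (a point): Top of the lip at the top tray's corner opposite its fin, 74 mm from the tray's middle along -x, 51 mm above the bench at the start. The lip's lower edge there, 8.5 mm below this point, is the line the tray pivots on when peeled. Axes as the top tray.
- tray_middle (a point): Middle of the top tray, half-way up (13 mm above its underside). Axes as the top tray. A foot under its floor, 42 mm from here along -x, is pinched by sprung rubber jaws in the tray below; it leaves them once it is 5 mm up, which is when the fin, turning about the far corner, is 25 to 30 mm up.
- stack: The rest: two such trays nested on a steel foot plate 124 x 124 x 8 mm, one piece, loose on the bench, about 1.1 kg. Origin: middle of the plate's underside; x towards the top tray's fin, z up. The cling is 12 to 25 N: pulled straight up, the top tray tugs at this, and may lift or tip it; raised at its fin and pivoting on its far corner it comes away with 2 to 6 N.
- enamel_tray: Shallow grey-white enamelled steel tray, 144 (x) x 215 (y) x 24 mm, empty, loose on the bench. Origin: middle of its underside.
- cork: Cork stopper, 27 mm wide, 26 mm high, standing on the bench. Origin at the middle of its underside. To be left alone.
- dropper_bottle: Brown dropper bottle with black top, 33 mm wide, 79 mm high. Origin at the middle of its underside. To be left alone.
- petri_dish: Clear open petri dish, 78 mm wide, 15 mm high. Origin at the middle of its underside. To be left alone.

How it is judged (in metres and radians):
On the way, in this order (a step that is already met when the one before it is completed fails the run):
1. the top tray's fin corner is raised by more than 15 mm while its opposite corner still rests on the stack (risen less than 5 mm) (z of tray_fin in the frame of stack above 0.07 m and z of tray_far_corner in the frame of stack below 0.056 m and contact force between the fingers and top_tray above 0.5 N), for 0.2 s.
2. the top tray is clear of the stack (z of top_tray in the frame of stack above 0.06 m and contact force between top_tray and stack below 0.1 N), for 0.1 s.
At the end, for the whole second after the job is handed in: Top tray held still in the gripper, level within 11 degrees, its middle within 40 mm of the enamel tray's middle and 9 to 25 cm above the bench, touching no other tray; the rest of the stack flat and within 40 mm of its start; enamel tray, cork, bottle and dish within 30 mm of theirs (contact force between the fingers and top_tray above 1 N and contact force between top_tray and stack below 0.1 N and contact force between top_tray and enamel_tray below 0.1 N and height (world z) of tray_middle between 0.09 and 0.25 m and horizontal distance between tray_middle and enamel_tray below 0.04 m and angle between top_tray's own z axis and vertical below 0.2 rad and linear speed of each of top_tray, stack below 0.03 m/s and distance of stack from where it was at the start of the episode below 0.04 m and angle between stack's own z axis and vertical below 0.04 rad and height (world z) of stack below 0.006 m and distance of each of enamel_tray, cork, dropper_bottle, petri_dish from where it was at the start of the episode below 0.03 m); the arm keeps its last pose, push and grip.
It fails at once if the rest of the stack is lifted, tipped or pushed away (more than 12 mm up, 0.1 rad, or 40 mm) (distance of stack from where it was at the start of the episode above 0.04 m or angle between stack's own z axis and vertical above 0.1 rad or height (world z) of stack above 0.012 m).
It fails at once if the enamel tray, cork, dropper bottle or petri dish is disturbed (moved over 30 mm) (distance of any of cork, dropper_bottle, petri_dish, enamel_tray from where it was at the start of the episode above 0.03 m).
It also fails if it takes over 38 s, if anything falls off the work surface, if the arm or the gripper's body presses on something with over 40 N, if the wrist force passes 120 N, or if a joint passes its speed limit or range.

## Working session

There is one attempt and no reset: what is moved stays moved. The work goes in short steps, Python scripts to look and compute and a tool call to move; the robot and the scene stay as the last step left them, time stands still between calls to the robot, and variables do not carry over. Pictures are saved under pics/ and viewed, about 8 in all and at most 12, crops included, and the job is handed in when it is done.

Besides the shell and the picture viewer there is one more tool, called as name(argument=value, ...) on one line, values as JSON. drive_tool: Moves the arm, as the interface text tells. Its arguments: {"type":"object","properties":{"steps":{"type":"array","items":{"type":"object","properties":{"dx":{"type":"number"},"dy":{"type":"number"},"dz":{"type":"number"},"rx":{"type":"number"},"ry":{"type":"number"},"rz":{"type":"number"},"claw":{"type":"number"}}}},"newtons":{"type":"number"}},"required":["steps"]}

```bash
mkdir -p pics
cat > h.py <<'E'
import numpy as np, cv2
from workcell import r
from scipy.spatial.transform import Rotation as R
def cam(n):
    s=r.observe(); c=r.camera(n); c['f']=210/np.tan(np.radians(c['fov_y'])/2)
    if 'T_tool_cam' in c:
        T=np.eye(4); T[:3,:3]=R.from_rotvec(s['tool_rot']).as_matrix(); T[:3,3]=s['ee_pos']
        c['T']=T@np.array(c['T_tool_cam'])
    else:
        o=np.array(c['orientation'],float); T=np.eye(4)
        T[:3,:3]=o if o.shape==(3,3) else R.from_rotvec(o).as_matrix(); T[:3,3]=c['origin']; c['T']=T
    return c
def save(c,p): cv2.imwrite(p,c['frame'][:,:,::-1])
def ray(c,u,v):
    d=c['T'][:3,:3]@np.array([(u-c['cx'])/c['f'],-(v-c['cy'])/c['f'],-1]); return c['T'][:3,3],d
def onz(c,u,v,z):
    o,d=ray(c,u,v); return (o+d*(z-o[2])/d[2]).round(1)
E
python3 - <<'E'
from h import *
import pickle
for n in('scene','top','wrist'):
    c=cam(n); save(c,f'pics/{n}0.png'); print(n,{k:v for k,v in c.items() if k!='frame'}); pickle.dump(c,open(n+'0.pkl','wb'))
print(r.observe(),r.grasp_offset)
E
```

```text
scene {'fov_y': 43.15338045543589, 'cx': 284.95411824892113, 'cy': 204.907191532306, 'origin': array([-266.42705156,  653.12641612,  581.01352526]), 'orientation': array([ 0.63118017, -1.16743766, -1.87470629]), 'f': np.float64(531.0305452701148), 'T': array([[-5.38322963e-01,  3.77903232e-01, -7.53257947e-01,
        -2.66427052e+02],
       [-8.42710733e-01, -2.34116561e-01,  4.84796922e-01,
         6.53126416e+02],
       [ 6.85616362e-03,  8.95755873e-01,  4.44493430e-01,
         5.81013525e+02],
       [ 0.00000000e+00,  0.00000000e+00,  0.00000000e+00,
         1.00000000e+00]])}
top {'fov_y': 48.475205336828466, 'cx': 288.0058583289739, 'cy': 202.22946016637965, 'origin': array([ 429.77857862,  107.51642332, 1342.24268826]), 'orientation': array([ 0.07782739, -0.10079224, -1.57974681]), 'f': np.float64(466.4522043887757), 'T': array([[-1.16288483e-02,  9.93501116e-01, -1.13226776e-01,
         4.29778579e+02],
       [-9.99835020e-01, -9.97279375e-03,  1.51814621e-02,
         1.07516423e+02],
       [ 1.39536123e-02,  1.13384638e-01,  9.93453180e-01,
         1.34224269e+03
[... 884 characters left out ...]
,
         1.00000000e+00]])}
{'clock': 0.15, 'joint_pos': array([ 1.22771000e+00,  3.79260535e-01,  1.73464605e+00,  1.43069746e-05,
        1.02853216e+00, -3.33260850e-02]), 'qd': array([-0.00042688, -0.00272204, -0.00459411, -0.00164561, -0.0004802 ,
       -0.00054913]), 'joint_efforts': array([-1.54502148e-03, -7.64107490e+01, -4.34651220e+01,  6.49603503e-02,
        4.09919489e-02, -9.02913303e-05]), 'ee_pos': array([213.29720968, 666.388143  , 213.45850631]), 'tool_rot': array([-4.84612438e-01, -3.10381753e+00,  1.30189200e-03]), 'wrist_force': array([ 0.01079362,  0.35568328, -0.31385848]), 'torque': array([-0.05201134, -0.02655305, -0.02110903]), 'opening': 91.31878678216304} 18.8
```

View pics/top0.png

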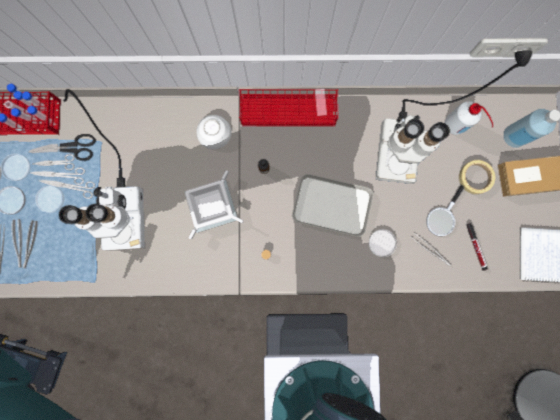

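View pics/scene0.png

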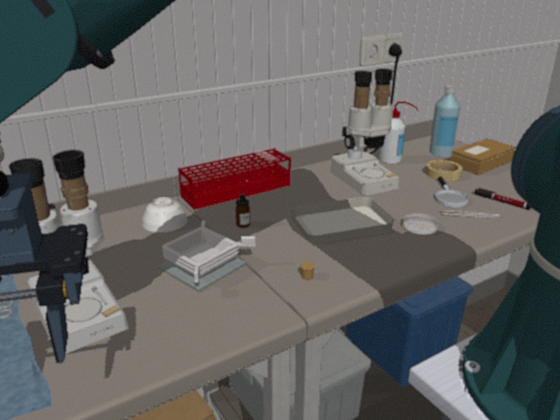

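The top view shows the stack at about (212,204), enamel tray (332,206), bottle (264,166), cork (266,253) and dish (383,241). I'll zoom in to identify the fins.

Run:
```python
from h import *
import pickle
t=pickle.load(open('top0.pkl','rb'));s=pickle.load(open('scene0.pkl','rb'))
a=cv2.resize(t['frame'][165:250,170:255],(400,400),interpolation=3);b=cv2.resize(s['frame'][215:295,155:260],(400,400),interpolation=3)
cv2.imwrite('pics/z.png',np.hstack([a,b])[:,:,::-1])
for n,(u,v),z in[('stack',(212,204),50),('enamel',(332,206),20),('cork',(266,253),26),('bottle',(264,166),79),('dish',(383,241),15)]: print(n,onz(t,u,v,z))
for n,(u,v) in[('a',(239,233)),('b',(228,177)),('c',(191,225))]: print(n,onz(t,u,v,60))
```

```text
stack [574.2 299.2  50. ]
enamel [568.4 -38.2  20. ]
cork [437.2 150.8  26. ]
bottle [674.6 153.   79. ]
dish [ 467.3 -181.8   15. ]
a [492.3 223.3  60. ]
b [648.2 253.9  60. ]
c [515.7 354.8  60. ]
```

View pics/z.png

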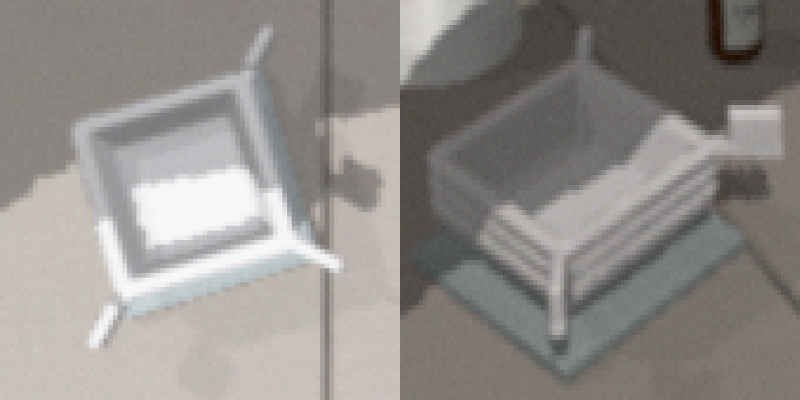

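Top view: fins lie at the upper right, lower left and lower right. The finless corner is the upper left, so the top tray's fin is the lower right one (crop ~(322,258)). The scene view agrees, as its right-hand fin stands highest.

Run:
```python
from h import *
import pickle
t=pickle.load(open('top0.pkl','rb'));s=pickle.load(open('scene0.pkl','rb'))
P=lambda u,v,z:onz(t,170+u*.2125-.4,165+v*.2125-.4,z)
C=[P(78,125,49),P(250,73,49),P(303,242,49),P(118,297,49)]
for c in C: print(c)
m=np.mean(C,0);print('mid',m); d=C[2]-C[0];print('diag',np.linalg.norm(d),np.degrees(np.arctan2(d[1],d[0])))
e=P(341,266,65);i=P(300,245,65); print('fin outer,inner',e,i)
f=e-m;print(np.degrees(np.arctan2(f[1],f[0])),np.hypot(*f[:2]))
# scene: fin top edge corners
S=lambda u,v,z:onz(s,155+u*.2625-.4,215+v*.2-.4,z)
print('scene fin top l,r',S(729,108,65),S(782,108,65))
```

```text
[611.1 371.5  49. ]
[641.3 269.9  49. ]
[540.1 238.2  49. ]
[508.8 346.7  49. ]
mid [575.325 306.575  49.   ]
diag 151.02943421730745 -118.04124483911747
fin outer,inner [524.5 214.5  65. ] [537.  238.3  65. ]
-118.89850682222267 105.17122348817666
scene fin top l,r [429.  63.  65.] [414.6  39.8  65. ]
```

drive_tool(steps=[{"dx":0.021,"dy":-0.03,"rz":-0.117,"claw":100},{"dx":0.042,"dy":-0.06,"rz":-0.234,"claw":100},{"dx":0.063,"dy":-0.089,"rz":-0.351,"claw":100},{"dx":0.084,"dy":-0.119,"rz":-0.468,"claw":100},{"dx":0.105,"dy":-0.148,"rz":-0.585,"claw":100}], newtons=45)

```text
invalid input at $.steps[0]: expected keys dx, dy, dz, rx, ry, rz, claw
```

drive_tool(steps=[{"dx":0.021,"dy":-0.03,"rz":-0.117,"claw":100},{"dx":0.042,"dy":-0.06,"rz":-0.234,"claw":100},{"dx":0.063,"dy":-0.089,"rz":-0.351,"claw":100},{"dx":0.084,"dy":-0.119,"rz":-0.468,"claw":100},{"dx":0.105,"dy":-0.148,"rz":-0.585,"claw":100}])

```text
invalid input at $.steps[0]: expected keys dx, dy, dz, rx, ry, rz, claw
```

drive_tool(steps=[{"dx":0.021,"dy":-0.03,"dz":-0.01,"rz":-0.117,"claw":100},{"dx":0.042,"dy":-0.06,"dz":-0.02,"rz":-0.234,"claw":100},{"dx":0.063,"dy":-0.089,"dz":-0.03,"rz":-0.351,"claw":100},{"dx":0.084,"dy":-0.119,"dz":-0.045,"rz":-0.468,"claw":100},{"dx":0.106,"dy":-0.149,"dz":-0.06,"rz":-0.585,"claw":100}])

```text
invalid input at $.steps[0]: expected keys dx, dy, dz, rx, ry, rz, claw
```

drive_tool(steps=[{"claw":100},{"claw":100},{"claw":100},{"claw":100},{"claw":100}])

```text
invalid input at $.steps[0]: expected keys dx, dy, dz, rx, ry, rz, claw
```

Run:
```python
from h import *
import pickle
c=cam('wrist'); save(c,'pics/w1.png'); pickle.dump(c,open('w1.pkl','wb'))
o=r.observe(); M=R.from_rotvec(o['tool_rot']).as_matrix(); print(o['clock'],o['ee_pos'],M.round(3),o['joint_pos'])
```

```text
0.2 [213.3238198  666.45503469 213.51450355] [[-0.952  0.305 -0.   ]
 [ 0.305  0.952 -0.001]
 [ 0.    -0.001 -1.   ]] [ 1.22771589e+00  3.79238428e-01  1.73456419e+00 -1.47092336e-05
  1.02846025e+00 -3.32998931e-02]
```

View pics/w1.png

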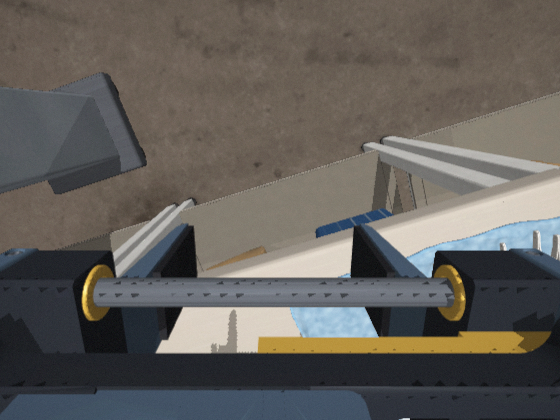

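All keys are required in every row, so none of the moves ran. The wrist picture shows only the bench edge at the start pose. Repeating with full rows.

drive_tool(steps=[{"dx":0.021,"dy":-0.03,"dz":0,"rx":0,"ry":0,"rz":-0.117,"claw":100},{"dx":0.042,"dy":-0.06,"dz":0,"rx":0,"ry":0,"rz":-0.234,"claw":100},{"dx":0.063,"dy":-0.089,"dz":0,"rx":0,"ry":0,"rz":-0.351,"claw":100},{"dx":0.084,"dy":-0.119,"dz":0,"rx":0,"ry":0,"rz":-0.468,"claw":100},{"dx":0.105,"dy":-0.148,"dz":0,"rx":0,"ry":0,"rz":-0.585,"claw":100}], newtons=45)

```text
clock: 0.62
ee_pos: [318.9, 517.1, 213.8]
tool_rot: [1.367, 2.829, -0.0]
wrist_force: [0.5, 0.2, -0.0]
opening: 91.2
```

drive_tool(steps=[{"dx":0.021,"dy":-0.03,"dz":0,"rx":0,"ry":0,"rz":-0.117,"claw":100},{"dx":0.042,"dy":-0.06,"dz":0,"rx":0,"ry":0,"rz":-0.234,"claw":100},{"dx":0.063,"dy":-0.089,"dz":0,"rx":0,"ry":0,"rz":-0.351,"claw":100},{"dx":0.084,"dy":-0.119,"dz":0,"rx":0,"ry":0,"rz":-0.468,"claw":100},{"dx":0.105,"dy":-0.148,"dz":0,"rx":0,"ry":0,"rz":-0.585,"claw":100}])

```text
clock: 1.03
ee_pos: [424.1, 369.0, 214.0]
tool_rot: [-2.125, -2.314, -0.0]
wrist_force: [0.5, 1.2, -0.1]
opening: 91.3
```

drive_tool(steps=[{"dx":0.021,"dy":-0.03,"dz":-0.01,"rx":0,"ry":0,"rz":-0.117,"claw":100},{"dx":0.042,"dy":-0.06,"dz":-0.02,"rx":0,"ry":0,"rz":-0.234,"claw":100},{"dx":0.063,"dy":-0.089,"dz":-0.03,"rx":0,"ry":0,"rz":-0.351,"claw":100},{"dx":0.084,"dy":-0.119,"dz":-0.045,"rx":0,"ry":0,"rz":-0.468,"claw":100},{"dx":0.106,"dy":-0.149,"dz":-0.06,"rx":0,"ry":0,"rz":-0.585,"claw":100}])

```text
clock: 1.45
ee_pos: [530.2, 220.1, 153.7]
tool_rot: [2.702, 1.603, 0.001]
wrist_force: [0.7, 0.9, 0.0]
opening: 91.4
```

drive_tool(steps=[{"dx":0,"dy":0,"dz":0,"rx":0,"ry":0,"rz":0,"claw":100},{"dx":0,"dy":0,"dz":0,"rx":0,"ry":0,"rz":0,"claw":100},{"dx":0,"dy":0,"dz":0,"rx":0,"ry":0,"rz":0,"claw":100},{"dx":0,"dy":0,"dz":0,"rx":0,"ry":0,"rz":0,"claw":100},{"dx":0,"dy":0,"dz":0,"rx":0,"ry":0,"rz":0,"claw":100}])

```text
clock: 1.87
ee_pos: [529.1, 222.7, 154.5]
tool_rot: [2.695, 1.614, 0.001]
wrist_force: [0.4, 1.0, 0.8]
opening: 90.9
```

Run:
```python
from h import *
import pickle
c=cam('wrist'); save(c,'pics/w2.png'); pickle.dump(c,open('w2.pkl','wb'))
o=r.observe(); M=R.from_rotvec(o['tool_rot']).as_matrix(); print(o['clock'],o['ee_pos'],M.round(3),o['joint_pos'])
```

```text
1.9167 [529.12663931 222.656501   154.43709017] [[ 0.472  0.881  0.001]
 [ 0.881 -0.472  0.   ]
 [ 0.001  0.    -1.   ]] [3.57686917e-01 2.64346658e-01 2.02000467e+00 6.23335454e-05
 8.56481095e-01 8.49689813e-01]
```

View pics/w2.png

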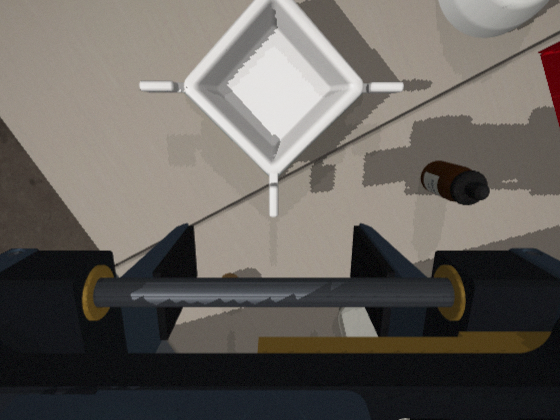

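The wrist view shows the top fin from about (273.5,176) to (273.5,215), centred in the jaw gap. Tray corners are at (184,88), (365,88) and (274,172).

Run:
```python
from h import *
import pickle
c=pickle.load(open('w2.pkl','rb'))
a=onz(c,273.5,217,55);a2=onz(c,273.5,215,65);b=onz(c,273.5,176,65);l=onz(c,184,88,49);q=onz(c,365,88,49);k=onz(c,274,171,49)
print('outer',a,a2,'inner',b,'L',l,'R',q,'mid',(l+q)/2,'corner',k)
print('d LR',np.linalg.norm(l-q),np.degrees(np.arctan2(*(l-q)[[1,0]])))
T=np.array([[.472,.881,0],[.881,-.472,0],[0,0,-1]])
p=np.array([529.1,222.7,154.4])
for x in(a2,b,(l+q)/2,k): print(T.T@(x-p))
```

```text
outer [524.  212.8  55. ] [526.4 217.3  65. ] inner [542.5 247.4  65. ] L [510.9 344.   49. ] R [641.9 273.8  49. ] mid [576.4 308.9  49. ] corner [543.6 248.4  49. ]
d LR 148.62382043266146 151.8141280710358
[-6.0318  0.1701 89.4   ]
[28.0855  0.147  89.4   ]
[ 98.2678   0.9849 105.4   ]
[ 29.4857   0.6441 105.4   ]
```

drive_tool(steps=[{"dx":0.001,"dy":0.002,"dz":-0.03,"rx":0,"ry":0,"rz":0,"claw":100},{"dx":0.001,"dy":0.002,"dz":-0.06,"rx":0,"ry":0,"rz":0,"claw":70},{"dx":0.001,"dy":0.002,"dz":-0.09,"rx":0,"ry":0,"rz":0,"claw":50},{"dx":0.001,"dy":0.002,"dz":-0.11,"rx":0,"ry":0,"rz":0,"claw":40},{"dx":0.001,"dy":0.002,"dz":-0.118,"rx":0,"ry":0,"rz":0,"claw":30}])

```text
clock: 2.33
ee_pos: [528.7, 223.8, 33.5]
tool_rot: [-2.696, -1.612, 0.005]
wrist_force: [-0.8, -0.1, -0.4]
opening: 67.7
```

drive_tool(steps=[{"dx":0,"dy":0,"dz":0,"rx":0,"ry":0,"rz":0,"claw":30},{"dx":0,"dy":0,"dz":0,"rx":0,"ry":0,"rz":0,"claw":20},{"dx":0,"dy":0,"dz":0,"rx":0,"ry":0,"rz":0,"claw":15},{"dx":0,"dy":0,"dz":0,"rx":0,"ry":0,"rz":0,"claw":12},{"dx":0,"dy":0,"dz":0,"rx":0,"ry":0,"rz":0,"claw":10}])

```text
clock: 2.75
ee_pos: [531.2, 224.0, 37.2]
tool_rot: [2.697, 1.611, 0.003]
wrist_force: [0.5, 0.2, 0.5]
opening: 34.3
```

drive_tool(steps=[{"dx":0,"dy":0,"dz":0,"rx":0,"ry":0,"rz":0,"claw":0},{"dx":0,"dy":0,"dz":0,"rx":0,"ry":0,"rz":0,"claw":0},{"dx":0,"dy":0,"dz":0,"rx":0,"ry":0,"rz":0,"claw":0},{"dx":0,"dy":0,"dz":0,"rx":0,"ry":0,"rz":0,"claw":0},{"dx":0,"dy":0,"dz":0,"rx":0,"ry":0,"rz":0,"claw":0}])

```text
clock: 3.17
ee_pos: [530.4, 223.7, 36.1]
tool_rot: [2.697, 1.611, -0.0]
wrist_force: [-1.0, -0.7, 3.6]
opening: 7.9
```

drive_tool(steps=[{"dx":0,"dy":0,"dz":0,"rx":0,"ry":0,"rz":0,"claw":0},{"dx":0,"dy":0,"dz":0,"rx":0,"ry":0,"rz":0,"claw":0},{"dx":0,"dy":0,"dz":0,"rx":0,"ry":0,"rz":0,"claw":0},{"dx":0,"dy":0,"dz":0,"rx":0,"ry":0,"rz":0,"claw":0},{"dx":0,"dy":0,"dz":0,"rx":0,"ry":0,"rz":0,"claw":0}])

```text
clock: 3.58
ee_pos: [530.4, 223.7, 36.0]
tool_rot: [2.697, 1.611, -0.0]
wrist_force: [-1.9, -0.5, 5.2]
opening: 7.7
```

Run:
```python
from h import *
c=cam('wrist'); save(c,'pics/w3.png')
o=r.observe(); print(o['clock'],o['ee_pos'],o['wrist_force'],o['torque'],o['opening'])
# peel: TCP shift about pivot; tray frame u=(-.474,-.88) horizontally
m=np.array([576,308]);u=np.array([-.4725,-.8813]);y=np.array([.8813,-.4725,0])
piv=np.r_[m-74*u,42.5]; p=o['ee_pos']
for th in(.03,.06,.09,.12,.15,.18,.2,.22):
    rv=-th*y; print(th,rv.round(3),((R.from_rotvec(rv).apply(p-piv)+piv-p)/1000).round(4))
```

```text
3.6333 [530.40678546 223.69466066  36.02245581] [-1.91740754 -0.26306921  6.06405274] [-0.15030245  0.41573874  0.24558244] 7.958460182691331
0.03 [-0.026  0.014 -0.   ] [-0.0001 -0.0001  0.0051]
0.06 [-0.053  0.028 -0.   ] [-0.     -0.0001  0.0102]
0.09 [-0.079  0.043 -0.   ] [0.     0.0001 0.0153]
0.12 [-0.106  0.057 -0.   ] [0.0002 0.0004 0.0204]
0.15 [-0.132  0.071 -0.   ] [0.0004 0.0008 0.0255]
0.18 [-0.159  0.085 -0.   ] [0.0007 0.0014 0.0305]
0.2 [-0.176  0.094 -0.   ] [0.001  0.0018 0.0339]
0.22 [-0.194  0.104 -0.   ] [0.0013 0.0024 0.0372]
```

View pics/w3.png

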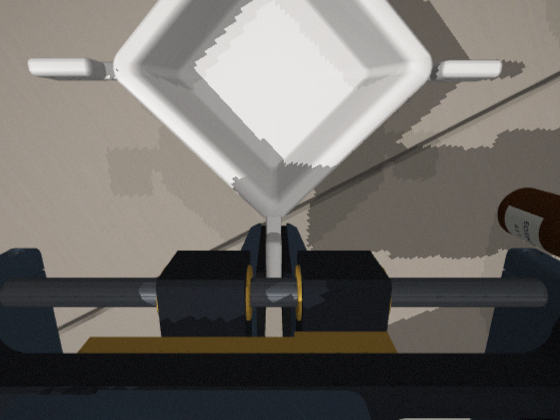

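The fin is gripped (opening 8 mm, fin at px (274,250) between the pads). Peeling about the far corner.

drive_tool(steps=[{"dx":0,"dy":0,"dz":0.0025,"rx":-0.013,"ry":0.007,"rz":0,"claw":0},{"dx":0,"dy":0,"dz":0.005,"rx":-0.026,"ry":0.014,"rz":0,"claw":0},{"dx":0,"dy":0,"dz":0.0075,"rx":-0.04,"ry":0.021,"rz":0,"claw":0},{"dx":0,"dy":0,"dz":0.0102,"rx":-0.053,"ry":0.028,"rz":0,"claw":0},{"dx":0,"dy":0,"dz":0.0128,"rx":-0.066,"ry":0.036,"rz":0,"claw":0}])

```text
clock: 4.05
ee_pos: [530.5, 224.0, 49.0]
tool_rot: [2.662, 1.59, -0.102]
wrist_force: [1.1, 5.2, -4.6]
opening: 7.8
```

drive_tool(steps=[{"dx":0,"dy":0,"dz":0.0025,"rx":-0.013,"ry":0.007,"rz":0,"claw":0},{"dx":0.0001,"dy":0.0002,"dz":0.005,"rx":-0.026,"ry":0.014,"rz":0,"claw":0},{"dx":0.0002,"dy":0.0004,"dz":0.0076,"rx":-0.04,"ry":0.021,"rz":0,"claw":0},{"dx":0.0002,"dy":0.0004,"dz":0.0076,"rx":-0.04,"ry":0.021,"rz":0,"claw":0},{"dx":0.0002,"dy":0.0004,"dz":0.0076,"rx":-0.04,"ry":0.021,"rz":0,"claw":0}])

```text
clock: 4.47
ee_pos: [531.0, 224.1, 56.6]
tool_rot: [2.64, 1.577, -0.158]
wrist_force: [-1.9, 1.2, 1.3]
opening: 7.9
```

Run:
```python
from h import *
c=cam('scene'); d=cam('wrist'); w=cv2.resize(d['frame'],(400,300)); s=cv2.resize(c['frame'][195:300,140:280],(400,300),interpolation=3)
cv2.imwrite('pics/p1.png',np.hstack([s,w])[:,:,::-1])
o=r.observe(); print(o['clock'],o['ee_pos'],o['wrist_force'],o['torque'],o['opening'])
```

```text
4.5667 [530.90504903 224.01452171  56.5350031 ] [ 0.26054803 -0.32054998  2.98530645] [ 0.34117603 -0.266709   -0.06462295] 7.831352130980041
```

View pics/p1.png

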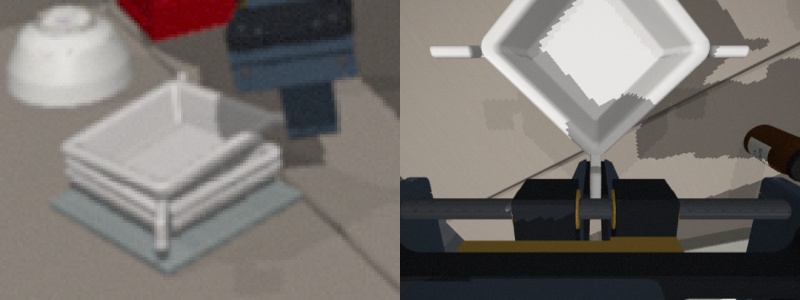

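Scene crop: the tray's fin corner (right, px (275,140)) is up, its far corner (65,150) rests on the stack, and the plate is flat. I'll continue the peel to about 37 mm.

drive_tool(steps=[{"dx":0.0001,"dy":0.0002,"dz":0.0026,"rx":-0.013,"ry":0.007,"rz":0,"claw":0},{"dx":0.0002,"dy":0.0004,"dz":0.0051,"rx":-0.026,"ry":0.014,"rz":0,"claw":0},{"dx":0.0004,"dy":0.0007,"dz":0.0076,"rx":-0.04,"ry":0.021,"rz":0,"claw":0},{"dx":0.0005,"dy":0.001,"dz":0.0101,"rx":-0.053,"ry":0.028,"rz":0,"claw":0},{"dx":0.0007,"dy":0.0013,"dz":0.0126,"rx":-0.066,"ry":0.036,"rz":0,"claw":0}])

```text
clock: 4.98
ee_pos: [531.2, 225.3, 69.1]
tool_rot: [2.601, 1.554, -0.258]
wrist_force: [0.3, -0.6, 0.4]
opening: 7.9
```

drive_tool(steps=[{"dx":0.0003,"dy":0.0005,"dz":0.0026,"rx":-0.013,"ry":0.007,"rz":0,"claw":0},{"dx":0.0005,"dy":0.0008,"dz":0.0051,"rx":-0.026,"ry":0.014,"rz":0,"claw":0},{"dx":0.0005,"dy":0.0008,"dz":0.0051,"rx":-0.026,"ry":0.014,"rz":0,"claw":0},{"dx":0.0005,"dy":0.0008,"dz":0.0051,"rx":-0.026,"ry":0.014,"rz":0,"claw":0},{"dx":0.0005,"dy":0.0008,"dz":0.0051,"rx":-0.026,"ry":0.014,"rz":0,"claw":0}])

```text
clock: 5.4
ee_pos: [531.7, 226.2, 73.9]
tool_rot: [2.586, 1.545, -0.293]
wrist_force: [0.6, 0.2, -0.2]
opening: 8.0
```

Run:
```python
from h import *
c=cam('scene'); d=cam('wrist'); w=cv2.resize(d['frame'],(400,300)); s=cv2.resize(c['frame'][195:300,140:280],(400,300),interpolation=3)
cv2.imwrite('pics/p2.png',np.hstack([s,w])[:,:,::-1])
o=r.observe(); print(o['clock'],o['ee_pos'],o['wrist_force'],o['torque'],o['opening'])
```

```text
5.5 [531.70628603 226.12703944  73.93373688] [ 0.21391677  0.57766984 -0.51095003] [ 0.18822984 -0.03174644 -0.02035939] 7.658610380062755
```

View pics/p2.png

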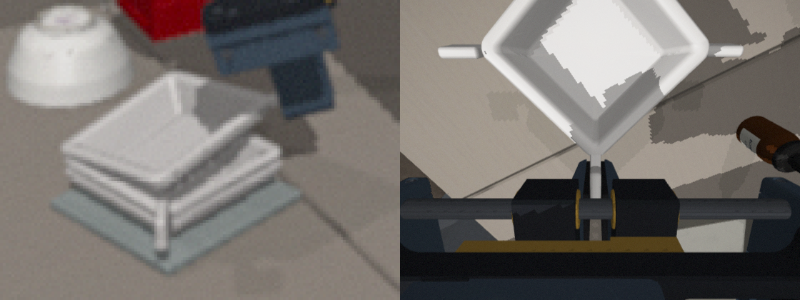

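The tray is tilted about 0.22 rad, its far corner still at (65,150). Wrist force is down to about 0.5 N, so it has come unstuck. Now lifting it clear.

drive_tool(steps=[{"dx":0,"dy":0,"dz":0.004,"rx":0,"ry":0,"rz":0,"claw":0},{"dx":0,"dy":0,"dz":0.01,"rx":0,"ry":0,"rz":0,"claw":0},{"dx":0,"dy":0,"dz":0.018,"rx":0,"ry":0,"rz":0,"claw":0},{"dx":0,"dy":0,"dz":0.028,"rx":0,"ry":0,"rz":0,"claw":0},{"dx":0,"dy":0,"dz":0.038,"rx":0,"ry":0,"rz":0,"claw":0}])

```text
clock: 5.92
ee_pos: [531.9, 226.2, 113.3]
tool_rot: [2.586, 1.545, -0.292]
wrist_force: [-1.2, -0.8, -0.6]
opening: 7.7
```

drive_tool(steps=[{"dx":0,"dy":0,"dz":0.012,"rx":0,"ry":0,"rz":0,"claw":0},{"dx":0,"dy":0,"dz":0.025,"rx":0,"ry":0,"rz":0,"claw":0},{"dx":0,"dy":0,"dz":0.038,"rx":0,"ry":0,"rz":0,"claw":0},{"dx":0,"dy":0,"dz":0.048,"rx":0,"ry":0,"rz":0,"claw":0},{"dx":0,"dy":0,"dz":0.055,"rx":0,"ry":0,"rz":0,"claw":0}])

```text
clock: 6.33
ee_pos: [532.3, 226.4, 168.9]
tool_rot: [2.586, 1.545, -0.29]
wrist_force: [0.1, 0.5, -1.1]
opening: 7.9
```

drive_tool(steps=[{"dx":0,"dy":0,"dz":0,"rx":0.039,"ry":-0.021,"rz":0,"claw":0},{"dx":0,"dy":0,"dz":0,"rx":0.079,"ry":-0.042,"rz":0,"claw":0},{"dx":0,"dy":0,"dz":0,"rx":0.118,"ry":-0.064,"rz":0,"claw":0},{"dx":0,"dy":0,"dz":0,"rx":0.158,"ry":-0.085,"rz":0,"claw":0},{"dx":0,"dy":0,"dz":0,"rx":0.198,"ry":-0.107,"rz":0,"claw":0}])

```text
clock: 6.75
ee_pos: [531.8, 226.2, 167.4]
tool_rot: [-2.696, -1.61, -0.003]
wrist_force: [0.2, 1.1, -1.0]
opening: 7.8
```

Run:
```python
from h import *
c=cam('scene'); d=cam('wrist'); w=cv2.resize(d['frame'],(400,300)); s=cv2.resize(c['frame'][120:300,120:360],(400,300),interpolation=3)
cv2.imwrite('pics/p3.png',np.hstack([s,w])[:,:,::-1])
o=r.observe(); print(o['clock'],o['ee_pos'],o['wrist_force'],o['torque'],o['opening'])
print(R.from_rotvec(o['tool_rot']).as_matrix()[:,2])
import pickle
t=pickle.load(open('top0.pkl','rb')); f=t['frame']
g=cv2.cvtColor(f,cv2.COLOR_RGB2HSV)[170:245,285:380]
print([onz(t,*q,22) for q in((304,179),(371,190),(361,235),(295,218))])
```

```text
6.85 [531.28207464 225.4698474  167.24449068] [-0.92124145 -0.62011603 -1.39861514] [-0.16103495  0.13606636  0.01416137] 7.435916303945291
[ 7.43111844e-07  5.83585713e-04 -9.99999830e-01]
[array([646.8,  40.7,  22. ]), array([ 613.1, -150.8,   22. ]), array([ 484.8, -118.3,   22. ]), array([535.,  68.,  22.])]
```

View pics/p3.png

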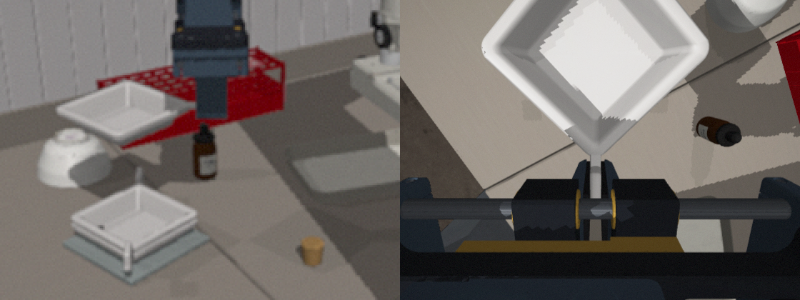

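The tray is off, level in the jaws, and the two-tray stack and plate stand in place. Carrying it to the enamel tray, whose middle is about (570,-40).

drive_tool(steps=[{"dx":0,"dy":-0.01,"dz":0,"rx":0,"ry":0,"rz":0,"claw":0},{"dx":0,"dy":-0.028,"dz":0,"rx":0,"ry":0,"rz":0,"claw":0},{"dx":0,"dy":-0.05,"dz":0,"rx":0,"ry":0,"rz":0,"claw":0},{"dx":-0.001,"dy":-0.075,"dz":0,"rx":0,"ry":0,"rz":0,"claw":0},{"dx":-0.002,"dy":-0.1,"dz":0,"rx":0,"ry":0,"rz":0,"claw":0}])

```text
clock: 7.27
ee_pos: [529.8, 125.0, 167.1]
tool_rot: [2.696, 1.612, -0.002]
wrist_force: [-0.6, 0.2, -1.4]
opening: 8.0
```

drive_tool(steps=[{"dx":0,"dy":-0.025,"dz":0,"rx":0,"ry":0,"rz":0,"claw":0},{"dx":-0.001,"dy":-0.05,"dz":0,"rx":0,"ry":0,"rz":0,"claw":0},{"dx":-0.001,"dy":-0.075,"dz":0,"rx":0,"ry":0,"rz":0,"claw":0},{"dx":-0.001,"dy":-0.1,"dz":0,"rx":0,"ry":0,"rz":0,"claw":0},{"dx":-0.002,"dy":-0.125,"dz":0,"rx":0,"ry":0,"rz":0,"claw":0}])

```text
clock: 7.68
ee_pos: [527.8, -0.4, 167.2]
tool_rot: [2.697, 1.611, -0.002]
wrist_force: [-0.0, -0.6, -1.1]
opening: 7.8
```

drive_tool(steps=[{"dx":0,"dy":-0.025,"dz":-0.003,"rx":0,"ry":0,"rz":0,"claw":0},{"dx":-0.001,"dy":-0.05,"dz":-0.007,"rx":0,"ry":0,"rz":0,"claw":0},{"dx":-0.002,"dy":-0.075,"dz":-0.012,"rx":0,"ry":0,"rz":0,"claw":0},{"dx":-0.002,"dy":-0.1,"dz":-0.016,"rx":0,"ry":0,"rz":0,"claw":0},{"dx":-0.002,"dy":-0.125,"dz":-0.019,"rx":0,"ry":0,"rz":0,"claw":0}])

```text
clock: 8.1
ee_pos: [525.4, -125.4, 147.8]
tool_rot: [-2.696, -1.611, 0.003]
wrist_force: [0.3, 0.4, -0.5]
opening: 7.7
```

drive_tool(steps=[{"dx":0,"dy":0,"dz":0,"rx":0,"ry":0,"rz":0,"claw":0},{"dx":0,"dy":0,"dz":0,"rx":0,"ry":0,"rz":0,"claw":0},{"dx":0,"dy":0,"dz":0,"rx":0,"ry":0,"rz":0,"claw":0},{"dx":0,"dy":0,"dz":0,"rx":0,"ry":0,"rz":0,"claw":0},{"dx":0,"dy":0,"dz":0,"rx":0,"ry":0,"rz":0,"claw":0}])

```text
clock: 8.52
ee_pos: [525.9, -123.1, 148.2]
tool_rot: [-2.696, -1.612, 0.0]
wrist_force: [-0.0, 0.1, -1.4]
opening: 7.7
```

drive_tool(steps=[{"dx":0,"dy":0,"dz":0,"rx":0,"ry":0,"rz":0,"claw":0},{"dx":0,"dy":0,"dz":0,"rx":0,"ry":0,"rz":0,"claw":0},{"dx":0,"dy":0,"dz":0,"rx":0,"ry":0,"rz":0,"claw":0},{"dx":0,"dy":0,"dz":0,"rx":0,"ry":0,"rz":0,"claw":0},{"dx":0,"dy":0,"dz":0,"rx":0,"ry":0,"rz":0,"claw":0}])

```text
clock: 8.93
ee_pos: [525.8, -123.7, 148.1]
tool_rot: [2.697, 1.611, 0.0]
wrist_force: [-0.1, 0.2, -0.3]
opening: 8.0
```

Run:
```python
from h import *
import pickle
c=cam('scene'); d=cam('top'); pickle.dump(d,open('top1.pkl','wb')); s=cv2.resize(c['frame'],(400,300)); w=cv2.resize(d['frame'][150:290,170:410],(400,233),interpolation=3); w=cv2.copyMakeBorder(w,0,67,0,0,0)
cv2.imwrite('pics/p4.png',np.hstack([s,w])[:,:,::-1])
o=r.observe(); print(o['clock'],o['ee_pos'],o['wrist_force'],o['qd'].round(3),o['opening'])
M=R.from_rotvec(o['tool_rot']).as_matrix(); print(M.round(3)); print('mid est',o['ee_pos']+M@np.array([96,0,0]))
```

```text
9.0333 [ 525.81111288 -123.80636275  148.02677735] [-0.0072816  -0.70698664 -0.6936343 ] [ 0.     0.    -0.001 -0.     0.001  0.   ] 7.623335475455125
[[ 0.474  0.88  -0.   ]
 [ 0.88  -0.474 -0.   ]
 [-0.    -0.    -1.   ]]
mid est [571.33071039 -39.28437603 148.025094  ]
```

View pics/p4.png

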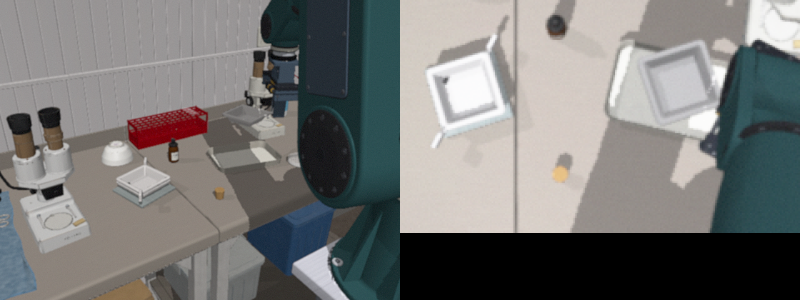

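The picture shows the tray level over the enamel tray, its middle at crop (682,82). The stack, cork and bottle are where they were. One last position check, then hand in if it holds.

Run:
```python
from h import *
import pickle
t=pickle.load(open('top1.pkl','rb'))
m=onz(t,170+281*.6,150+82*.6,160);print('tray mid',m,'stack',onz(t,170+68*.6,150+92*.6,42))
if np.hypot(*(m[:2]-[570,-40]))<25: print(r.hand_in())
```

```text
tray mid [571. -40. 160.] stack [571.8 303.7  42. ]
the job is handed in; nothing more can be done
None
```

The top tray came off by peeling and was handed in held out over the enamel tray. The hand-in gave no verdict, so the results below are my own last checks.

- **Peel:** I gripped the fin and turned the tray about its far corner until the fin was about 38 mm up. In the pictures the far corner was still resting on the stack, and the wrist force fell to about 0.5 N, showing it had come unstuck. I then lifted it clear, levelled it and carried it across at about 9 s on the clock.
- **Tray position:** the top camera put the tray's middle at about (571, -40) mm, and the tool pose gave (571, -39). The enamel tray's middle was measured at about (570, -40).
- **Height and level:** the middle should be about 15 cm up, with the tool level and the joints at rest. Both are worked out from the tool pose, not measured on the tray itself. The fingers were still closed on the 8 mm fin.
- **Stack:** it stood flat with its middle at about (572, 304) mm, against (575, 307) at the start, which is within measuring error.
- **Other things:** the cork and bottle looked untouched. The petri dish was mostly hidden by the arm in the last pictures, so I could not confirm it; nothing went near it.

One thing went wrong on the way: my first four move calls were refused because rows need every key, and the arm did not move.

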